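# Tip the upright angle block down and close the toy tub

## Task

The washed toys are ready to be put away, but one wooden angle block stands upright in the tub, above the fill line. Tip it over onto the low angle block in its lane, so that the two hook together as a flat closed box (its short leg down on the tub floor, its long leg lying level on the low block's raised leg), then put the lid on the tub, fully home and flush all round. Leave both angle blocks and the two lollies inside, and do not knock or push about the other things on the table.

Things in the scene. Friction and masses are not known exactly. Their poses are not given: they have to be found in the camera images.
- tub: Blue open tub, fixed; outside 148 (x) x 212 (y) x 82 mm high. Origin: centre of underside, z up, y along its length; yaw within 0.4 rad of the world's. Inside 136 x 200 mm, floor at z 4. A divider at x 0 (4 mm thick, top at z 49) makes two lanes along y, 66 mm wide, centred at x -35 (angle blocks) and x +35 (lollies). White fill line at z 65. Rim bead stands 5 mm out.
- tall_angle: Loose wooden L, 60 mm wide (x), 15 thick, 90 g, standing in the tub's lane, at its +y end, axes as the tub's. Origin: middle of outer heel edge. Long leg upright: z 0 to 112, y -15 to 0. Short leg on the floor: y -55 to 0, toe towards the low block. Once tipped right its y axis points up, z to the tub's -y, origin 55 mm above the tub floor.
- tall_end (a point): On the tall block: free end of the long leg, middle of its inner edge (block frame 0, -15, 112). A push of under 1 N near here towards the tub's -y, fingers above the rim, turns the block over its toe; past about 45 degrees it falls onto the low block. Hooked, this point is 40 mm above the tub floor, on the raised leg. Pushed to +y it only leans on the wall.
- low_angle: Loose wooden L, 60 mm wide (x), 15 thick, 70 g, lying in the same lane at the tub's -y end, axes as the tub's. Origin: middle of outer heel edge. Floor leg y 0 to 100, z 0 to 15; raised leg at its -y end, y 0 to 15, up to z 40. At the start 1 to 6 mm from the end wall; its floor leg ends 9 to 24 mm short of the tall block's toe.
- lid: Blue lid, 250 g, lying plug down on the table. Origin: centre of plug's underside, z up, y along its length. Plug 131 x 195, 16 mm deep, lowest 6 mm stepped in to 124 x 188; flange 158 x 222, z 16 to 20; upright grip fin 16 thick (x), 90 long (y), z 20 to 54. Fits either way round with 2.5 mm play a side; seated, its origin is 66 mm above the tub's origin.
- lolly_a: White play lolly lying in the tub's other lane (body 46 x 63 mm, 18 mm thick, wooden stick). Origin: underside of the body.
- lolly_b: As lolly_a, further along the same lane.
- cleaner_bottle: Bystander: white plastic bottle, 64 mm diameter, 190 mm tall.
- jar: Bystander: clear squat jar, 70 mm diameter, 90 mm tall.
- beaker: Bystander: grey plastic beaker, 76 mm diameter at the rim, 95 mm tall.
- arch_block: Bystander: wooden arch toy block, 30 x 90 x 70 mm high.
- brush: Bystander: hand brush lying on the table (origin on its underside).
- toy_ring: Bystander: white toy ring lying flat, 70 mm diameter, 18 mm high.
- lolly_c: Bystander: a third play lolly lying on the table outside the tub, 18 mm thick.
Mind the look-alikes: they are no part of the job. Leave any turquoise look-alike of the tall_angle alone.

How it is judged:
By the outcome, as a careful person would: the job done as asked, in the order asked, and still so for the second after the job is handed in, with the robot touching nothing.
It also fails if it takes over 61 s, if anything falls off the work surface, if the arm or the gripper's body presses on something with over 40 N, if the wrist force passes 120 N, or if a joint passes its speed limit or range.

## Robot

A 7-joint arm with a two-finger parallel gripper is mounted at the origin on the work surface. World frame = base frame: x ahead of the robot, y to its left, z up, the work surface at z = 0. Lengths are in m, angles in rad, forces in N, time in s.
With the tool pointing down it reaches from about 0.4 to 0.85 m from the base axis. Payload 10.4 kg.
Tool frame: the origin (TCP) lies between the finger pads; the fingertips stand tips_ahead ahead of it and the grasp point (between the pads) lies 11 mm behind it (tips_ahead is the distance from the TCP to the fingertips, in m); z points along the fingers, x is the direction in which the jaws open and shut, and the axes are right-handed (so a half turn about z gives the same grasp; the last joint's range is limited). The gripper opens to 87 mm and grips with 3 to 60 N. Pads are 19 mm wide; open, the fingers measure 117 mm over their backs; the gripper's body (75 mm by 190 mm) begins 51 mm behind the grasp point.
Start: joints at [1.159, 0.332, -0.065, 1.46, 0.022, 1.35, -0.088], TCP at [0.237, -0.578, 0.231] pointing down, gripper open.
Joint ranges: [-2.6, 2.6], [-0.5, 2.12], [-1.47, 1.34], [0.16, 2.42], [-1.27, 4.41], [0.06, 2.06], [-2.6, 2.6]. Speed limits (rad/s): [2.22, 2.22, 2.79, 2.79, 3.14, 3.14, 3.14].

## Interface

Orientations are given as a unit quaternion [x, y, z, w].
In Python, from bench import read_state, camera, close_job, tips_ahead gives the robot as it stands.
- The arm moves only by the tool arm_command, never from a script. Its argument "commands" is a list that holds one entry, the list of rows, each a list of 7 numbers: the turn, a rotation vector about the tool's x, y, z in rad, then the shift along the tool's x, y, z in m, then the opening in per cent of the stroke, from 0 (shut) to 100 (fully open). In form: [[[rx, ry, rz, x, y, z, claw], ...]]. A call has 1 to 20 rows; each row shifts and turns the commanded pose from where the row before left it, along the tool's axes as they then stand; what a row does not reach is not made up. A row lasts 1/8 s, in which the tool goes at most 62.5 mm and 10.7 degrees, less where a joint would pass 70% of its speed; a pose out of reach is approached as far as the arm can. A call with a gripper value outside its range is refused whole. The fingers move at their own pace and stop on an object; "newtons" is the grip in N (left out, the last holds). Time passes only in rows, so rows that do not move let the fingers close. It gives the time, the measured TCP pose, the force and the opening at its end, in the units of the state.
- read_state(): the state, without advancing time (a new reading comes with each control period).
- camera(name): name is "scene" or "top" or "wrist"; returns a dict with "frame" (400x640x3 uint8, red, green, blue), "vfov" (degrees; the focal length in pixels is half the picture's height over the tangent of half this angle, whatever the lens; pixels are square), "cx", "cy" (the principal point, pixels), "R" (3x3) and "t" (3): a world point X has camera coordinates R X + t. Camera axes: x right, y down, z forward; pixel columns grow to the right and rows downward; lengths in m; the calibration is good to about 2 mm. A picture is of the moment at which its call begins. There is no depth.
- close_job(): hands the job in, once; it reports no verdict.
The state is a dict: "time": time; "joint_positions": joint angles; "joint_vel": joint speeds; "joint_torque": joint torques, N m; "ee_pos": TCP position; "eef_rot": TCP orientation; "ft_force": force on the tool from outside, world axes, zero at the start; "torque": the same for the moment, N m; "width": finger opening in m.
Only numpy, scipy, OpenCV 4.12 (cv2) and the standard library are available. Lean on these libraries where they do the work, as an engineer would, in place of code of your own. Each camera call takes 0.05 s, during which the arm holds its last target.

## Working session

There is one attempt and no reset: what is moved stays moved. The work goes in short steps, Python scripts to look and compute and a tool call to move; the robot and the scene stay as the last step left them, time stands still between calls to the robot, and variables do not carry over. Pictures are saved under pics/ and viewed, and the job is handed in when it is done.

Besides the shell and the picture viewer there is one more tool, called after "Call:" in YAML: its name, and indented under it one key for each argument. arm_command: Moves the arm, as the interface text tells. Its arguments: {"type":"object","properties":{"commands":{"type":"array"},"newtons":{"type":"number"}},"required":["commands"]}

```bash
mkdir -p pics; ls; python3 - <<'E'
from bench import read_state, camera, tips_ahead
import cv2,numpy as np
s=read_state();print(s,tips_ahead)
for n in("scene","top","wrist"):
    c=camera(n);cv2.imwrite(f"pics/{n}0.png",c["frame"][:,:,::-1])
    print(n,c["vfov"],c["cx"],c["cy"],np.round(c["R"],4).tolist(),np.round(c["t"],4).tolist())
E
```

```text
pics
{'time': 0.0, 'joint_positions': array([ 1.15938779,  0.33286673, -0.06469136,  1.46094418,  0.02160782,
        1.34986815, -0.08850936]), 'joint_vel': array([-2.68359242e-04, -6.80464997e-04, -1.78740333e-03,  3.16983711e-04,
        1.12541372e-05,  1.41493081e-03, -8.43940058e-04]), 'joint_torque': array([ 2.92059613e-04, -6.23250532e+01,  2.46948941e-02, -3.89908898e+01,
       -6.13635569e-02,  3.95030226e-02,  2.43236254e-04]), 'ee_pos': array([ 0.23677825, -0.57801607,  0.22975574]), 'eef_rot': array([ 8.30388563e-01, -5.57184306e-01, -5.97218624e-04, -3.56158706e-04]), 'ft_force': array([ 0.24911304, -1.16289007,  0.26784462]), 'torque': array([ 0.06963862, -0.00360564, -0.01614523]), 'width': 0.08693456091491686} 0.008
scene 42.308293044386325 321.2208026704577 198.67185118011267 [[-0.8412, 0.5407, -0.0035], [0.3316, 0.5108, -0.7932], [-0.4271, -0.6684, -0.609]] [0.46, -0.0919, 1.8079]
top 45.99028750633065 317.5385223573881 207.19898299791265 [[0.0278, -0.9996, -0.0062], [-0.9969, -0.0272, -0.0741], [0.0739, 0.0082, -0.9972]] [-0.0215, 0.5514, 1.4836]
wrist 70.68187353302649 323.14471618886495 193.5757619681149 [[0.3783, -0.9257, -0.0031], [-0.8878, -0.3637, 0.282], [-0.2621, -0.1039, -0.9594]] [-0.6238, -0.0325, 0.3914]
```

View pics/scene0.png

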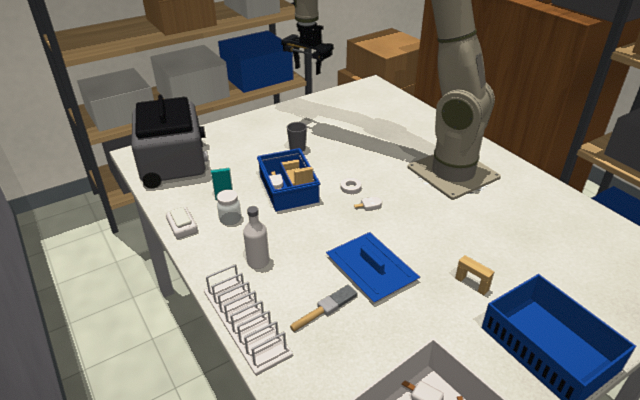

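View pics/top0.png

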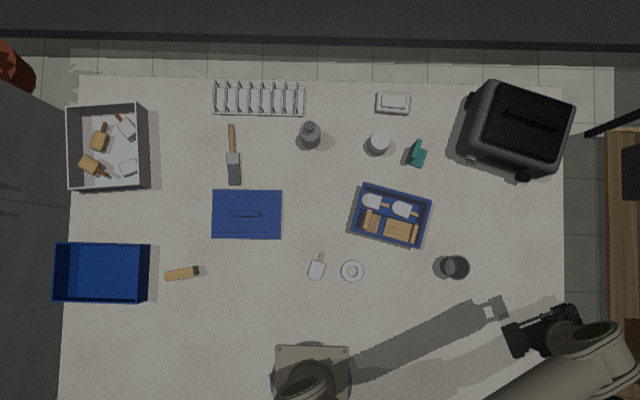

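View pics/wrist0.png

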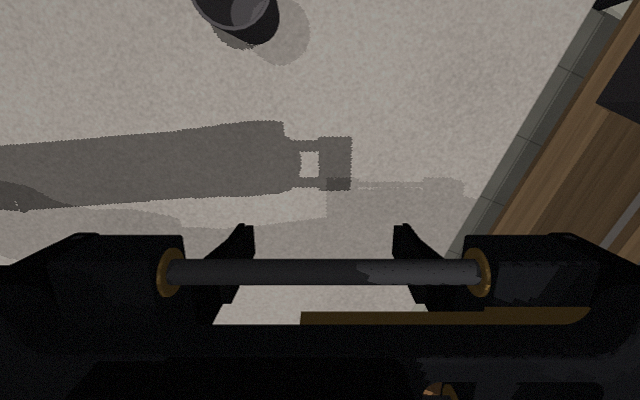

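The top view shows the tub at about (390,215) with two wooden Ls in its near lane. The lid is at (247,214), and the turquoise look-alike is outside the tub at (417,153). I'll enlarge the tub and lid to confirm.

```bash
python3 - <<'E'
import cv2,numpy as np
a=cv2.imread("pics/top0.png")
b=cv2.imread("pics/scene0.png")
A=cv2.resize(a[170:260,335:445],None,fx=5,fy=5,interpolation=cv2.INTER_CUBIC)
cv2.imwrite("pics/c1.png",A)
cv2.imwrite("pics/c2.png",cv2.resize(b[135:220,245:335],None,fx=6,fy=6,interpolation=cv2.INTER_CUBIC))
cv2.imwrite("pics/c3.png",cv2.resize(a[180:250,200:295],None,fx=6,fy=6,interpolation=cv2.INTER_CUBIC))
E
```

```text
(no output)
```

View pics/c1.png

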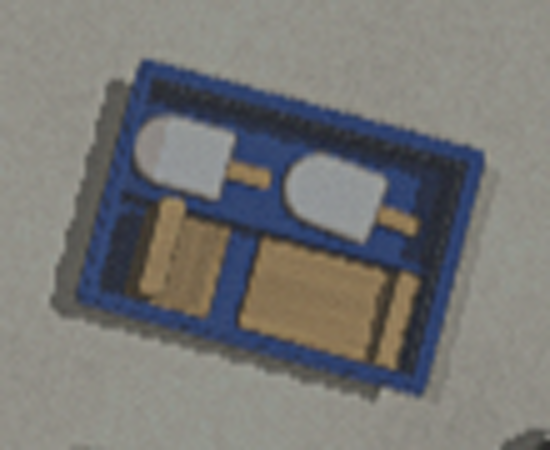

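View pics/c2.png

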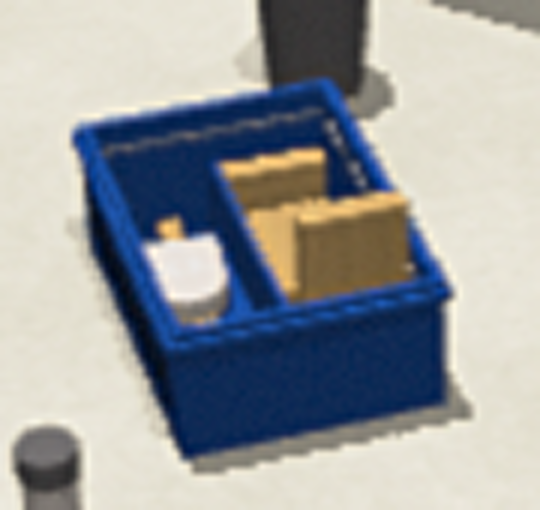

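View pics/c3.png

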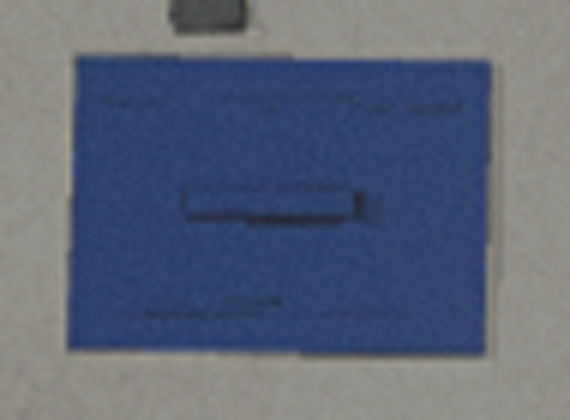

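The crops confirm the job pieces. The upright L is in the near lane at the tub's left (+y) end, crop (165,250). The low L is in the same lane at (320,300), and the lollies are in the far lane. Next I'll measure the tub and lid poses and the gap between the blocks.

```bash
cat > h.py <<'E'
import numpy as np,cv2
from scipy.spatial.transform import Rotation as Ro
from bench import read_state,camera,tips_ahead
def K(c):
    f=200/np.tan(np.radians(c["vfov"])/2);return f,c["cx"],c["cy"]
def ray(c,px,z):
    f,cx,cy=K(c);R=np.array(c["R"]);t=np.array(c["t"]);px=np.atleast_2d(px).astype(float)
    C=-R.T@t;d=np.c_[(px[:,0]-cx)/f,(px[:,1]-cy)/f,np.ones(len(px))]@R
    return C+d*((z-C[2])/d[:,2])[:,None]
def proj(c,X):
    f,cx,cy=K(c);p=np.atleast_2d(X)@np.array(c["R"]).T+np.array(c["t"])
    return np.c_[f*p[:,0]/p[:,2]+cx,f*p[:,1]/p[:,2]+cy]
def blue(im):
    h=cv2.cvtColor(im,cv2.COLOR_RGB2HSV);return cv2.inRange(h,(105,100,30),(128,255,255))
def rect(c,box,z,k=5):
    m=blue(c["frame"]);mm=np.zeros_like(m);x0,y0,x1,y1=box;mm[y0:y1,x0:x1]=m[y0:y1,x0:x1]
    mm=cv2.morphologyEx(mm,cv2.MORPH_CLOSE,np.ones((k,k)))
    cs=cv2.findContours(mm,cv2.RETR_EXTERNAL,cv2.CHAIN_APPROX_NONE)[0];q=max(cs,key=cv2.contourArea)[:,0]
    P=ray(c,q,z)[:,:2]
    r=cv2.minAreaRect((P*1000).astype(np.float32));return r,q
E
python3 - <<'E'
from h import *
c=camera("top");print(-np.array(c["R"]).T@np.array(c["t"]))
print(rect(c,(335,170,445,260),.082)[0])
print(rect(c,(200,180,295,250),.020)[0])
c=camera("scene")
print(rect(c,(250,140,325,215),.082)[0])
print(rect(c,(315,225,425,310),.020)[0])
E
```

```text
[ 0.44067299 -0.01866719  1.5202291 ]
((529.6666259765625, -230.765625), (217.9871368408203, 153.9032440185547), 76.1561050415039)
((524.1297607421875, 220.28570556640625), (153.4530487060547, 220.4604034423828), 1.5511317253112793)
((549.7171630859375, -189.09982299804688), (314.9637451171875, 167.62750244140625), 75.15403747558594)
((526.3442993164062, 222.19189453125), (156.86947631835938, 221.33621215820312), 0.7534509897232056)
```

```bash
python3 - <<'E'
from h import *
c=camera("top");im=c["frame"]
T=np.array([.5297,-.2308]);a=-.2416
ex=np.array([np.cos(a),np.sin(a)]);ey=np.array([-np.sin(a),np.cos(a)])
h=cv2.cvtColor(im,cv2.COLOR_RGB2HSV)
# sample hue/value profile along tub y at lane centre, x=-35 & -20,-50
for x in(-50,-35,-20):
  for z in(.019,.044,.116):
    ys=np.arange(-105,106,3)
    p=proj(c,[np.r_[T+ex*x/1000+ey*y/1000,z] for y in ys])
    v=[im[int(round(q[1])),int(round(q[0]))] for q in p]
    print(x,z,''.join('#' if int(k[0])>int(k[2])+25 and k[0]>130 else ('+' if int(k[0])>int(k[2])+10 else '.') for k in v))
A=cv2.resize(im[170:260,335:445],None,fx=7,fy=7,interpolation=cv2.INTER_CUBIC)[:,:,::-1].copy()
def dr(P,col):
    p=proj(c,[np.r_[T+ex*x/1000+ey*y/1000,z/1000] for x,y,z in P]);p=((p-[335,170]+.5)*7).astype(int)
    cv2.polylines(A,[p],True,col,1)
dr([(-79,-111,82),(79,-111,82),(79,111,82),(-79,111,82)],(0,255,0))
for o in (92,97):dr([(-65,o-15,116),(-5,o-15,116),(-5,o,116),(-65,o,116)],(0,0,255))
for o in (-97,):
  dr([(-65,o,44),(-5,o,44),(-5,o+15,44),(-65,o+15,44)],(0,255,255))
  dr([(-65,o,19),(-5,o,19),(-5,o+100,19),(-65,o+100,19)],(0,255,255))
cv2.imwrite("pics/o1.png",A)
E
```

```text
-50 0.019 ..####++++########################+#+.....+###+++++++#####+++..........
-50 0.044 ...+####++#########################+#......+##++++++++####++++.........
-50 0.116 .......++###+++###################+####+......##+++++++++####++........
-35 0.019 .+####++++###################++#####.......+#+++++++++####+++..........
-35 0.044 ...+####+++############+###+++#++###+.......+#++++++++#####+++.........
-35 0.116 +.......+###+++############+###+#+#####++......+#++++++++####++........
-20 0.019 .+####++++#########################+.......+++++++++++####+++..........
-20 0.044 ...+###+++++########################+.......+++++++++++####++..........
-20 0.116 +......+####+++#########################.......+++++++++####+++........
```

View pics/o1.png

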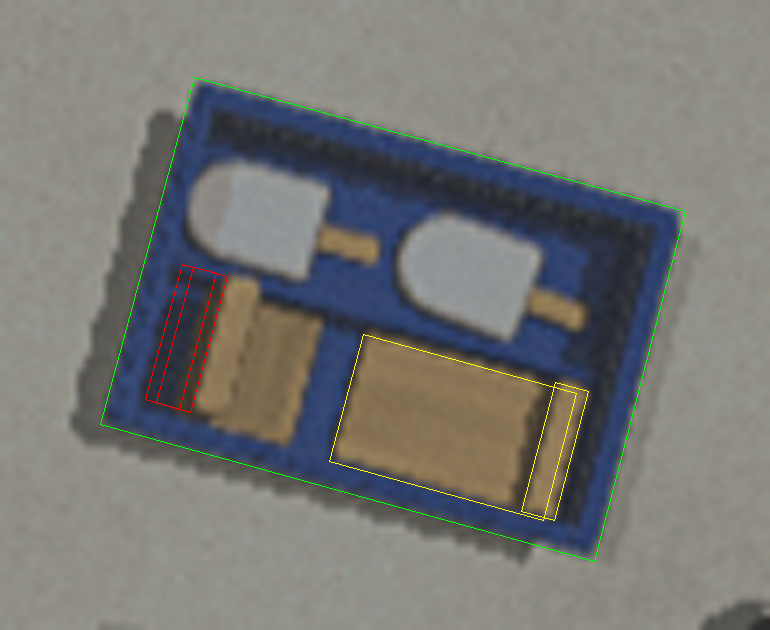

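```bash
cat >> h.py <<'E'
T=np.array([.5297,-.2308]);YAW=-.2416
def tubpt(x,y,T=T,a=YAW):
    return T+np.array([np.cos(a)*x-np.sin(a)*y,np.sin(a)*x+np.cos(a)*y])
def delta(target,yaw,s=None):
    """rotation (about tool z) to bring tool x to yaw pointing down, then shift in new tool frame"""
    s=s or read_state();R=Ro.from_quat(s["eef_rot"]).as_matrix()
    Rt=np.array([[np.cos(yaw),np.sin(yaw),0],[np.sin(yaw),-np.cos(yaw),0],[0,0,-1]])
    rv=Ro.from_matrix(R.T@Rt).as_rotvec()
    d=np.array(target)-s["ee_pos"]
    print("rotvec",np.round(rv,4),"shift in cur frame",np.round(R.T@d,4),"shift in target frame",np.round(Rt.T@d,4))
E
python3 - <<'E'
from h import *
delta(np.r_[tubpt(-.035,.115),.2298],YAW)
E
```

```text
rotvec [-2.000e-04  3.000e-04 -9.403e-01] shift in cur frame [-0.324  -0.4422  0.0007] shift in target frame [ 0.1661 -0.5224  0.0006]
```

Call:
arm_command:
  commands:
    - [[0,0,0,-0.022,-0.03,0,50],[0,0,0,-0.027,-0.037,0,0],[0,0,0,-0.027,-0.037,0,0],[0,0,0,-0.027,-0.037,0,0],[0,0,0,-0.027,-0.037,0,0],[0,0,0,-0.027,-0.037,0,0],[0,0,0,-0.027,-0.037,0,0],[0,0,0,-0.027,-0.037,0,0],[0,0,0,-0.027,-0.037,0,0],[0,0,0,-0.027,-0.037,0,0],[0,0,0,-0.027,-0.037,0,0],[0,0,0,-0.027,-0.037,0,0],[0,0,-0.157,0,0,0,0],[0,0,-0.157,0,0,0,0],[0,0,-0.157,0,0,0,0],[0,0,-0.157,0,0,0,0],[0,0,-0.157,0,0,0,0],[0,0,-0.157,0,0,0,0],[0,0,0,0,0,0,0]]
  newtons: 20

```text
time: 2.68
ee_pos: [0.5203, -0.1176, 0.2305]
eef_rot: [0.993, -0.12, 0.0, 0.0]
ft_force: [0.4, 0.6, -0.2]
width: 0.0004
```

```bash
python3 - <<'E'
from h import *
s=read_state();print(s["joint_positions"].round(2),s["ee_pos"],s["width"])
delta(np.r_[tubpt(-.035,.118),.107],YAW)
c=camera("wrist");cv2.imwrite("pics/w1.png",c["frame"][:,:,::-1])
E
```

```text
[ 0.64  0.17 -0.56  1.68  0.09  1.32 -0.18] [ 0.52034186 -0.11757369  0.2305384 ] 0.00037722537467416064
rotvec [ 0.0001 -0.      0.0005] shift in cur frame [ 0.0012 -0.0103  0.1235] shift in target frame [ 0.0012 -0.0103  0.1235]
```

View pics/w1.png

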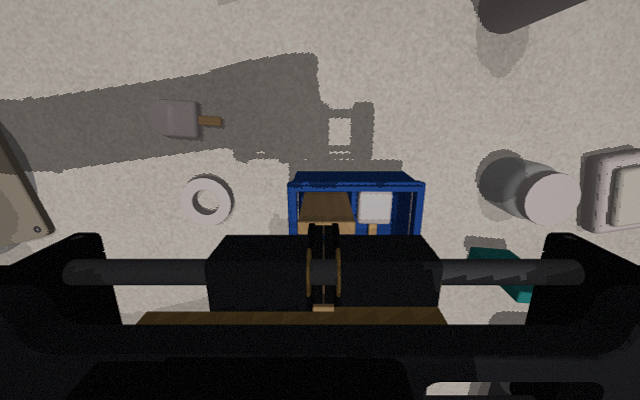

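Call:
arm_command:
  commands:
    - [[0,0,0,0.001,-0.01,0.02,0],[0,0,0,0,0,0.035,0],[0,0,0,0,0,0.035,0],[0,0,0,0,0,0.0335,0],[0,0,0,0,0,0,0],[0,0,0,0,0.012,0,0],[0,0,0,0,0.006,0,0],[0,0,0,0,0.005,0,0],[0,0,0,0,0.005,0,0]]

```text
time: 3.85
ee_pos: [0.5172, -0.1357, 0.1076]
eef_rot: [0.993, -0.12, 0.0, 0.0]
ft_force: [-0.5, -0.3, -0.0]
width: 0.0005
```

```bash
python3 - <<'E'
from h import *
s=read_state();print(s["ee_pos"],s["ft_force"])
for n in("top","scene"):
    c=camera(n);b=(335,170,445,260) if n=="top" else(245,120,335,220)
    cv2.imwrite(f"pics/{n}2.png",cv2.resize(c["frame"][b[1]:b[3],b[0]:b[2],::-1],None,fx=5,fy=5,interpolation=cv2.INTER_CUBIC))
E
```

```text
[ 0.51720708 -0.13574224  0.10755047] [-0.5415443  -0.27288402 -0.01798375]
```

View pics/scene2.png

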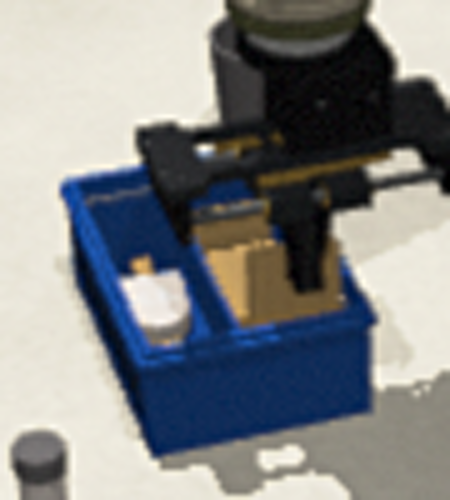

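View pics/top2.png

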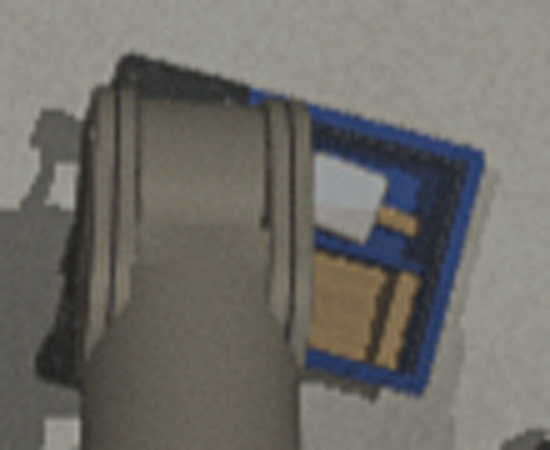

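The fingers are just behind the upright leg (scene crop about (305,280)) and above the rim, and there is no contact yet. I'll push slowly toward the tub's -y.

Call:
arm_command:
  commands:
    - [[0,0,0,0,0.006,0,0],[0,0,0,0,0.006,0,0],[0,0,0,0,0.006,0,0],[0,0,0,0,0.006,0,0],[0,0,0,0,0.006,0,0],[0,0,0,0,0.006,0,0],[0,0,0,0,0.006,0,0]]

```text
time: 4.82
ee_pos: [0.507, -0.1765, 0.107]
eef_rot: [0.993, -0.12, -0.0, 0.0]
ft_force: [-0.2, -1.3, 1.1]
width: 0.0005
```

```bash
python3 - <<'E'
from h import *
s=read_state();print(s["ee_pos"],s["ft_force"])
for n in("scene",):
    c=camera(n);b=(335,170,445,260) if n=="top" else(245,120,335,220)
    cv2.imwrite(f"pics/{n}3.png",cv2.resize(c["frame"][b[1]:b[3],b[0]:b[2],::-1],None,fx=5,fy=5,interpolation=cv2.INTER_CUBIC))
E
```

```text
[ 0.50697586 -0.17649158  0.10703394] [-0.19767689 -1.28511318  1.1456117 ]
```

View pics/scene3.png

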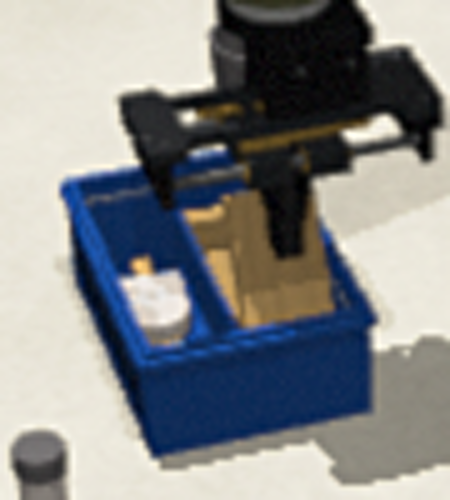

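The block is tilting squarely in its lane, so I'll keep pushing.

Call:
arm_command:
  commands:
    - [[0,0,0,0,0.006,0,0],[0,0,0,0,0.006,0,0],[0,0,0,0,0.006,0,0],[0,0,0,0,0.006,0,0],[0,0,0,0,0.006,0,0],[0,0,0,0,0.006,0,0],[0,0,0,0,0.006,0,0],[0,0,0,0,0,0,0],[0,0,0,0,0,0,0]]

```text
time: 6.0
ee_pos: [0.4972, -0.2166, 0.1071]
eef_rot: [0.993, -0.12, 0.0, -0.0]
ft_force: [-0.3, 0.2, -0.2]
width: 0.0003
```

```bash
python3 - <<'E'
from h import *
s=read_state();print(s["ee_pos"],s["ft_force"])
for n in("scene",):
    c=camera(n);b=(335,170,445,260) if n=="top" else(245,120,335,220)
    cv2.imwrite(f"pics/{n}4.png",cv2.resize(c["frame"][b[1]:b[3],b[0]:b[2],::-1],None,fx=5,fy=5,interpolation=cv2.INTER_CUBIC))
E
```

```text
[ 0.49720531 -0.21661146  0.10707554] [-0.31675745  0.16159784 -0.16834912]
```

View pics/scene4.png

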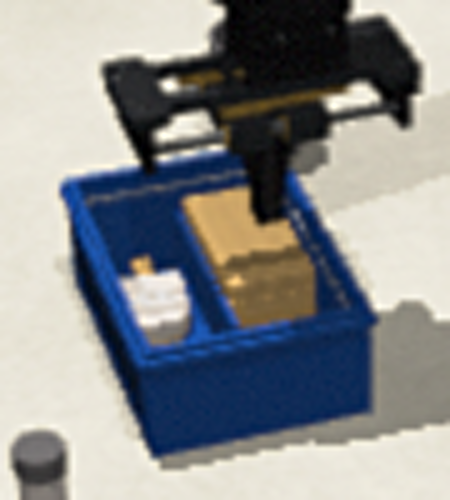

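The block has fallen and lies level. I'll lift away, go above the lid with the gripper opening, and check the tub from above.

```bash
python3 - <<'E'
from h import *
delta([.525,.221,.227],.02)
E
```

```text
rotvec [-0.000e+00 -1.000e-04 -2.596e-01] shift in cur frame [-0.0769 -0.4317 -0.1199] shift in target frame [ 0.0365 -0.4369 -0.1199]
```

Call:
arm_command:
  commands:
    - [[0,0,0,0,0,-0.03,0],[0,0,0,0,0,-0.03,0],[0,0,0,0,0,-0.03,0],[0,0,0,0,0,-0.03,0],[0,0,-0.13,0,0,0,50],[0,0,-0.13,0,0,0,100]]

```text
time: 6.8
ee_pos: [0.4974, -0.2165, 0.2275]
eef_rot: [1.0, 0.012, 0.0, 0.0]
ft_force: [0.6, 0.4, -0.3]
width: 0.0129
```

Call:
arm_command:
  commands:
    - [[0,0,0,0.003,-0.032,0,100],[0,0,0,0.0034,-0.045,0,100],[0,0,0,0.0034,-0.045,0,100],[0,0,0,0.0034,-0.045,0,100],[0,0,0,0.0034,-0.045,0,100],[0,0,0,0.0034,-0.045,0,100],[0,0,0,0.0034,-0.045,0,100],[0,0,0,0.0034,-0.045,0,100],[0,0,0,0.0034,-0.045,0,100],[0,0,0,0.0034,-0.045,0,100],[0,0,0,0,0,0,100],[0,0,0,0,0,0,100]]

```text
time: 8.3
ee_pos: [0.5219, 0.2205, 0.2268]
eef_rot: [1.0, 0.01, -0.0, 0.0]
ft_force: [0.2, -0.5, 0.4]
width: 0.0871
```

```bash
python3 - <<'E'
from h import *
s=read_state();print(s["ee_pos"],s["ft_force"],s["width"])
delta([.525,.221,.034],.02)
for n in("scene","top","wrist"):
    c=camera(n);b=(335,170,445,260) if n=="top" else(245,120,335,220)
    f=c["frame"][:,:,::-1]
    cv2.imwrite(f"pics/{n}5.png",f if n=="wrist" else cv2.resize(f[b[1]:b[3],b[0]:b[2]],None,fx=6,fy=6,interpolation=cv2.INTER_CUBIC))
    if n=="top":
      cc=c;im=c["frame"]
      print(rect(c,(335,170,445,260),.082)[0])
      for x in(-50,-35,-20):
       for z in(.059,):
        ys=np.arange(-105,106,2)
        p=proj(c,[np.r_[tubpt(x/1000,y/1000),z] for y in ys])
        print(x,''.join('#' if int(im[int(round(q[1])),int(round(q[0]))][0])>int(im[int(round(q[1])),int(round(q[0]))][2])+15 else '.' for q in p))
E
```

```text
[0.52191881 0.22051167 0.22682463] [ 0.20552634 -0.48445422  0.40319797] 0.0871314786180241
rotvec [0.0005 0.0003 0.0003] shift in cur frame [ 0.0032 -0.0005  0.1928] shift in target frame [ 0.0031 -0.0004  0.1928]
((529.6533813476562, -230.8382568359375), (218.0124053955078, 153.92237854003906), 76.14494323730469)
-50 .......#########################################################..........................................
-35 .....##########################################################...........................................
-20 ......#########################################################...........................................
```

View pics/scene5.png

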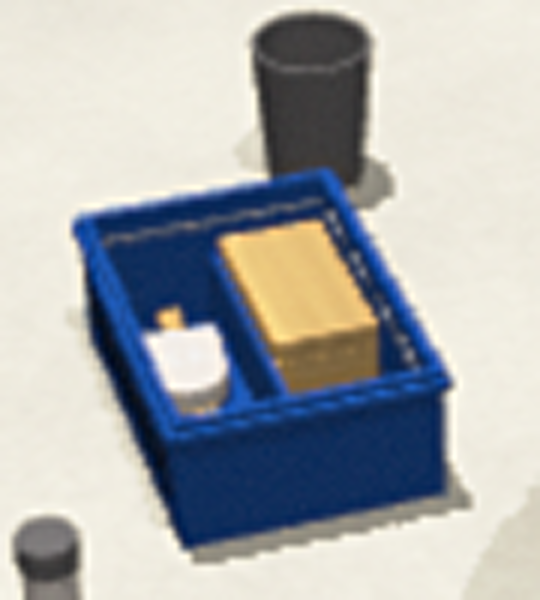

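View pics/top5.png

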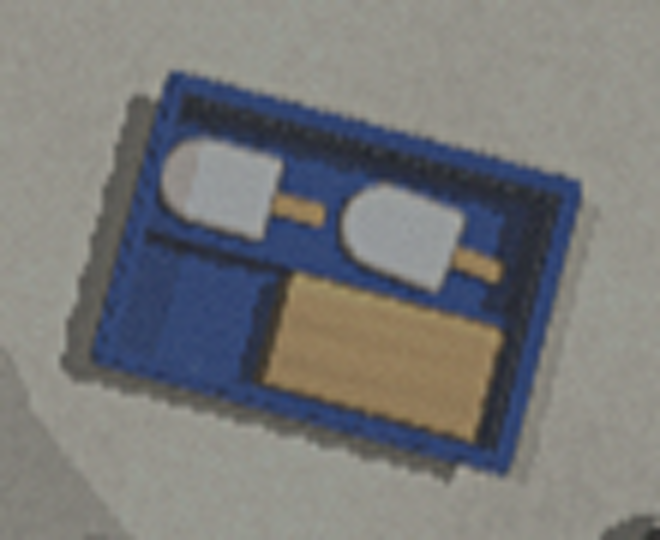

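View pics/wrist5.png

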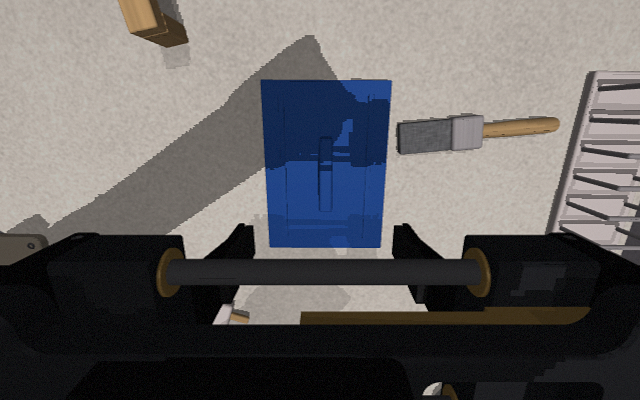

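The block looks hooked and level. I'll check the corner positions in the scene view, predicted against seen.

```bash
python3 - <<'E'
from h import *
for n,b in(("scene",(255,145,325,210)),("top",(335,170,445,260))):
    c=camera(n);k=9 if n=="scene" else 7
    A=cv2.resize(c["frame"][b[1]:b[3],b[0]:b[2],::-1],None,fx=k,fy=k,interpolation=cv2.INTER_CUBIC).copy()
    def dr(P,col):
        p=proj(c,[np.r_[tubpt(x/1000,y/1000),z/1000] for x,y,z in P]);p=((p-[b[0],b[1]]+.5)*k).astype(int)
        cv2.polylines(A,[p],True,col,1)
    o=20
    dr([(-65,o,59),(-5,o,59),(-5,o-112,59),(-65,o-112,59)],(0,0,255))
    dr([(-65,o,59),(-5,o,59),(-5,o,4),(-65,o,4)],(255,0,255))
    dr([(-79,-111,82),(79,-111,82),(79,111,82),(-79,111,82)],(0,255,0))
    cv2.imwrite(f"pics/{n}6.png",A)
E
```

```text
(no output)
```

View pics/scene6.png

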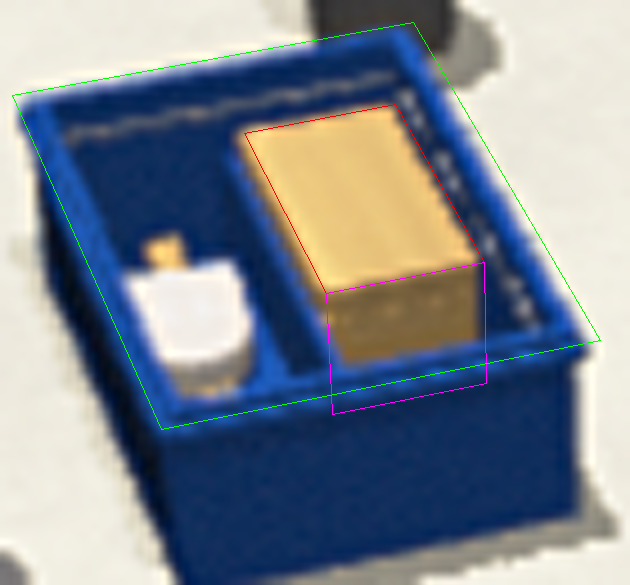

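View pics/top6.png

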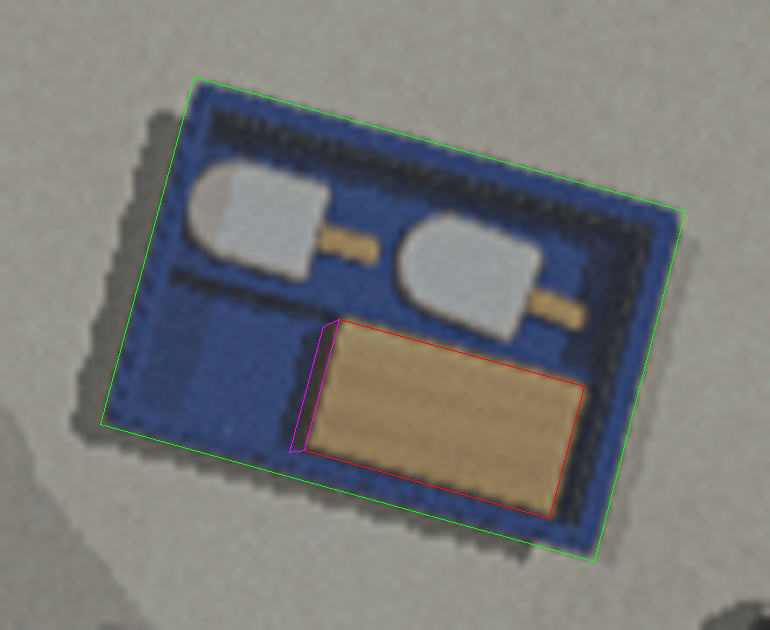

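The predicted outlines match in both views: flat top at 59 mm, toe at tub y ≈ 20 against the low leg's end at ≈ 3–5. The two are hooked and closed. Next I'll refine the lid pose with the wrist view.

```bash
python3 - <<'E'
from h import *
c=camera("wrist")
r,q=rect(c,(230,60,420,252),.020,3);print(r)
P=ray(c,[[262,80],[391,80],[380,247],[270,247]],.02);print(P.round(4))
print("fin top corners",ray(c,[[320,137],[332,137],[331,210],[320,210]],.054).round(4))
c2=camera("top")
m=cv2.cvtColor(c["frame"],cv2.COLOR_RGB2BGR)
cv2.imwrite("pics/fin.png",cv2.resize(m[70:255,250:400],None,fx=4,fy=3))
E
```

```text
((525.8764038085938, 223.31336975097656), (156.09085083007812, 219.24758911132812), 0.9711108207702637)
[[0.4487 0.3316 0.02  ]
 [0.6021 0.3343 0.02  ]
 [0.6053 0.115  0.02  ]
 [0.4504 0.1124 0.02  ]]
fin top corners [[0.5189 0.269  0.054 ]
 [0.5325 0.2693 0.054 ]
 [0.5336 0.1812 0.054 ]
 [0.5202 0.181  0.054 ]]
```

View pics/fin.png

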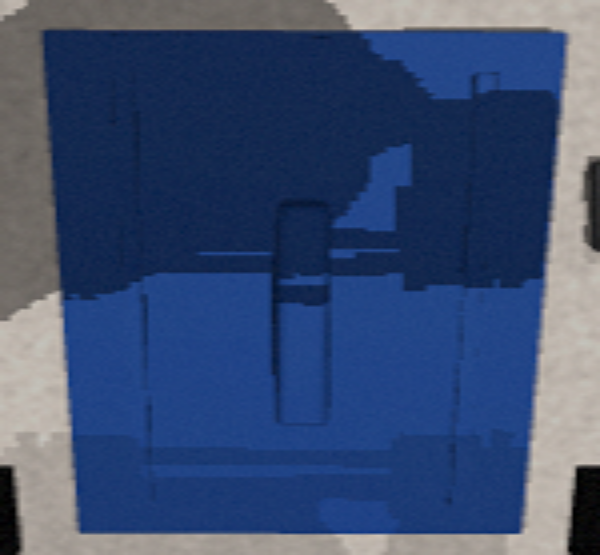

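Call:
arm_command:
  commands:
    - [[0,0,0.005,0.004,-0.002,0.03,100],[0,0,0,0,0,0.04,100],[0,0,0,0,0,0.04,100],[0,0,0,0,0,0.04,100],[0,0,0,0,0,0.03,100],[0,0,0,0,0,0.012,100],[0,0,0,0,0,0,100],[0,0,0,0,0,0,0],[0,0,0,0,0,0,0],[0,0,0,0,0,0,0],[0,0,0,0,0,0,0],[0,0,0,0,0,0,0],[0,0,0,0,0,0,0],[0,0,0,0,0,0,0]]
  newtons: 40

```text
time: 10.4
ee_pos: [0.5259, 0.2228, 0.035]
eef_rot: [1.0, 0.007, -0.0, 0.0]
ft_force: [0.2, 0.0, -0.5]
width: 0.025
```

Call:
arm_command:
  commands:
    - [[0,0,0,0,0,0,0],[0,0,0,0,0,0,0],[0,0,0,0,0,0,0],[0,0,0,0,0,0,0]]

```text
time: 10.9
ee_pos: [0.5258, 0.2228, 0.035]
eef_rot: [1.0, 0.008, -0.0, 0.0]
ft_force: [-0.6, -0.7, 1.1]
width: 0.0159
```

```bash
python3 - <<'E'
from h import *
c=camera("top");print(rect(c,(200,180,295,250),.020,15)[0])
s=read_state();print(s["ee_pos"],s["width"],s["ft_force"])
E
```

```text
((525.360595703125, 175.7993621826172), (153.4007568359375, 131.4536895751953), 1.5511317253112793)
[0.52585012 0.22281089 0.0350174 ] 0.01578888462375263 [-1.72401778 -0.43672554  0.0104898 ]
```

Call:
arm_command:
  commands:
    - [[0,0,0,0,0,-0.015,0],[0,0,0,0,0,-0.03,0],[0,0,0,0,0,-0.04,0],[0,0,0,0,0,-0.04,0],[0,0,0,0,0,-0.02,0],[0,0,0,0,0,0,0]]

```text
time: 11.7
ee_pos: [0.5265, 0.223, 0.1811]
eef_rot: [1.0, 0.007, 0.001, -0.0]
ft_force: [-1.0, 0.4, -2.8]
width: 0.0156
```

```bash
python3 - <<'E'
from h import *
s=read_state();print(s["ee_pos"],s["width"],s["ft_force"])
for n in("scene","top","wrist"):
    c=camera(n);cv2.imwrite(f"pics/{n}7.png",c["frame"][:,:,::-1])
delta(np.r_[T,.18],YAW)
E
```

```text
[0.5265234  0.22302652 0.1810637 ] 0.01560390722131844 [-0.96127704  0.44507108 -2.78316385]
rotvec [0.0012 0.0021 0.2565] shift in cur frame [-0.0023  0.4531 -0.0012] shift in target frame [ 0.1127  0.4389 -0.0017]
```

View pics/scene7.png

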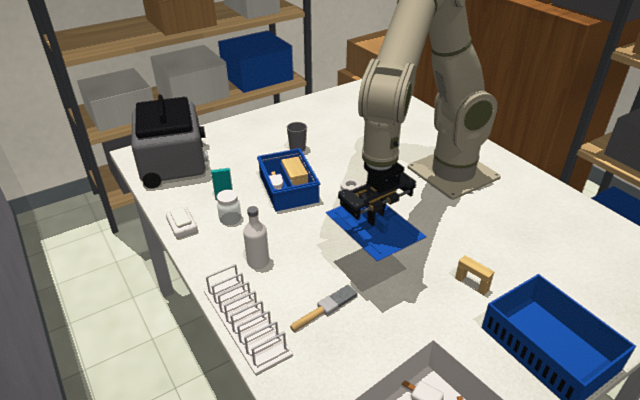

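View pics/top7.png

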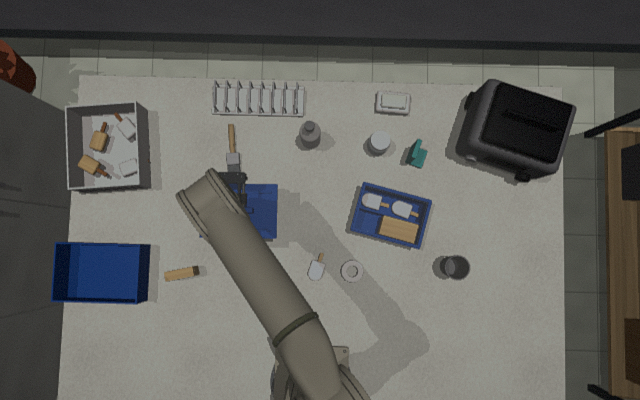

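View pics/wrist7.png

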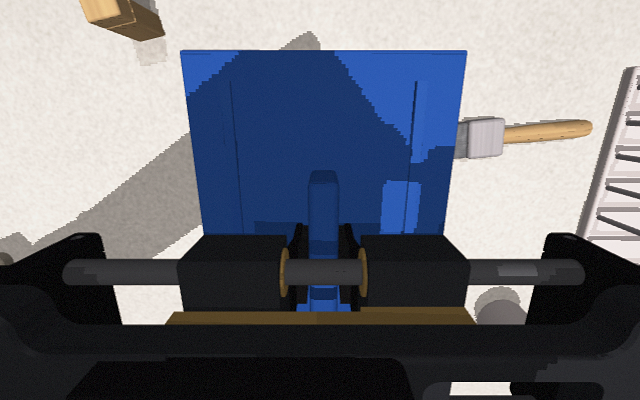

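The lid is held level in all three views. Its +y edge is seen in the wrist view at (181,51)–(467,51). I'll work out its offset from the TCP.

```bash
python3 - <<'E'
from h import *
s=read_state();p=s["ee_pos"];z=p[2]-.035+.020
c=camera("wrist")
P=ray(c,[[180.5,51],[467,51]],z);print(P.round(4), np.linalg.norm(P[1]-P[0]))
m=P.mean(0)[:2];a=np.arctan2(*(P[1]-P[0])[[1,0]]);print("yaw",a)
ey=np.array([-np.sin(a),np.cos(a)]);print("centre",m-.111*ey, "minus tcp",m-.111*ey-p[:2])
c=camera("top");b=blue(c["frame"])
q=np.argwhere(b[190:235,255:300]>0)
xs=[255+np.max(np.nonzero(b[r,200:300])[0])-55+0 for r in range(190,235)]
print(np.median(xs)); print(ray(c,[[np.median(xs)+.5,212]],z)+[0,.111,0])
E
```

```text
[[0.4475 0.3302 0.1633]
 [0.6022 0.3323 0.1633]] 0.154688394232551
yaw 0.013763926850426494
centre [0.52638269 0.22026104] minus tcp [ 0.00113333 -0.0020282 ]
276.0
[[0.52405629 0.22154305 0.1633338 ]]
```

```bash
python3 - <<'E'
from h import *
s=read_state();c=camera("wrist")
Rt=Ro.from_quat(s["eef_rot"]).as_matrix();pt=s["ee_pos"]
R=np.array(c["R"]);C=-R.T@np.array(c["t"])
Rrel=R@Rt; crel=Rt.T@(C-pt)
p1=np.array([0.52034186,-0.11757369,0.2305384]);a=YAW-.0005
R1=np.array([[np.cos(a),np.sin(a),0],[np.sin(a),-np.cos(a),0],[0,0,-1]])
c1=dict(c);c1["R"]=Rrel@R1.T;C1=p1+R1@crel;c1["t"]=-c1["R"]@C1
im=cv2.imread("pics/w1.png")
k=5;b=(280,160,435,245);A=cv2.resize(im[b[1]:b[3],b[0]:b[2]],None,fx=k,fy=k,interpolation=cv2.INTER_CUBIC)
P=proj(c1,[np.r_[tubpt(x/1000,y/1000),.082] for x,y in[(-79,50),(-79,111),(79,111),(79,50)]])
print(P)
cv2.polylines(A,[((P-[b[0],b[1]]+.5)*k).astype(int)],False,(0,255,0),1)
cv2.imwrite("pics/w1o.png",A)
E
```

```text
[[285.49890805 232.72684023]
 [283.34004596 181.66499203]
 [426.99314718 181.44964493]
 [421.62440029 232.51747663]]
```

View pics/w1o.png

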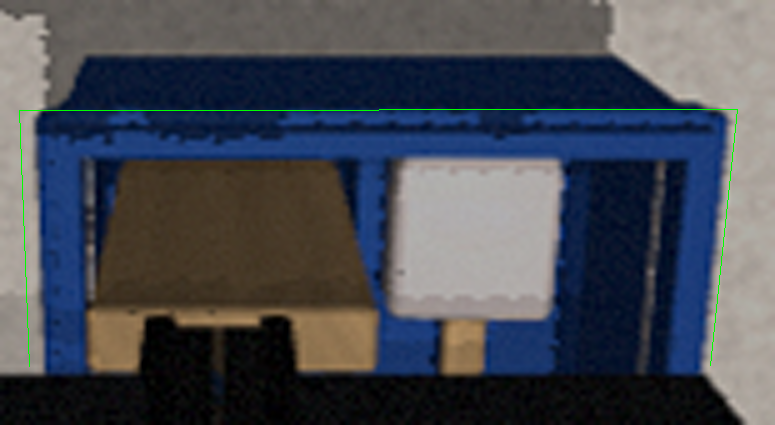

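Call:
arm_command:
  commands:
    - [[0,0,0.085,0,0,0,0],[0,0,0.085,0,0,0,0],[0,0,0.0855,0,0,0,0],[0,0,0,0.006,0.024,0,0],[0,0,0,0.01,0.039,0,0],[0,0,0,0.01,0.039,0,0],[0,0,0,0.01,0.039,0,0],[0,0,0,0.01,0.039,0,0],[0,0,0,0.01,0.039,0,0],[0,0,0,0.01,0.039,0,0],[0,0,0,0.01,0.039,0,0],[0,0,0,0.01,0.039,0,0],[0,0,0,0.01,0.039,0,0],[0,0,0,0.01,0.039,0,0],[0,0,0,0.006,0.024,0,0],[0,0,0,0,0,0,0],[0,0,0,0,0,0,0]]

```text
time: 14.12
ee_pos: [0.5304, -0.2281, 0.1795]
eef_rot: [0.993, -0.119, -0.0, -0.0]
ft_force: [-1.0, 0.5, -1.9]
width: 0.0156
```

```bash
python3 - <<'E'
from h import *
s=read_state();print(s["ee_pos"],s["width"],s["ft_force"])
delta(np.r_[tubpt(0,.001),.120],YAW)
c=camera("scene");cv2.imwrite("pics/s8.png",cv2.resize(c["frame"][90:230,220:370,::-1],None,fx=4,fy=4,interpolation=cv2.INTER_CUBIC))
E
```

```text
[ 0.53041874 -0.22808029  0.17954566] 0.015576223444936643 [-1.04071399  0.50562145 -1.91487395]
rotvec [-0.0008  0.0008  0.0021] shift in cur frame [-0.      0.0019  0.0595] shift in target frame [-0.      0.0018  0.0595]
```

View pics/s8.png

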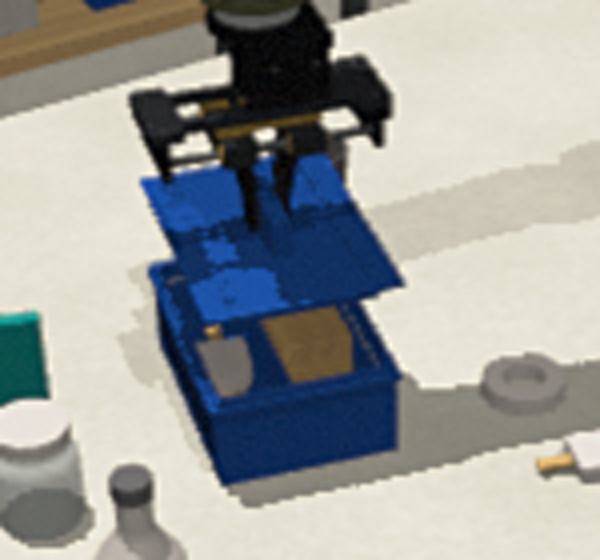

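Call:
arm_command:
  commands:
    - [[0,0,0.002,0,0.0015,0.018,0],[0,0,0,0,0,0.02,0],[0,0,0,0,0,0.016,0],[0,0,0,0,0,0,0],[0,0,0,0,0,0,0]]

```text
time: 14.8
ee_pos: [0.5304, -0.2306, 0.1265]
eef_rot: [0.993, -0.121, 0.0, 0.0]
ft_force: [-0.6, -1.0, -2.4]
width: 0.0159
```

```bash
python3 - <<'E'
from h import *
s=read_state();print(s["ee_pos"],s["width"],s["ft_force"])
delta(np.r_[tubpt(0,.001),.101],YAW)
for n in("scene","wrist","top"):
    c=camera(n);f=c["frame"][:,:,::-1]
    if n=="scene":f=cv2.resize(f[110:230,235:345],None,fx=5,fy=5,interpolation=cv2.INTER_CUBIC)
    cv2.imwrite(f"pics/{n}9.png",f)
E
```

```text
[ 0.53039076 -0.2306348   0.12648751] 0.015909330340504915 [-0.5662656  -1.03739445 -2.35319834]
rotvec [ 0.0001 -0.0007 -0.0007] shift in cur frame [-0.0006 -0.0007  0.0255] shift in target frame [-0.0006 -0.0007  0.0255]
```

View pics/scene9.png

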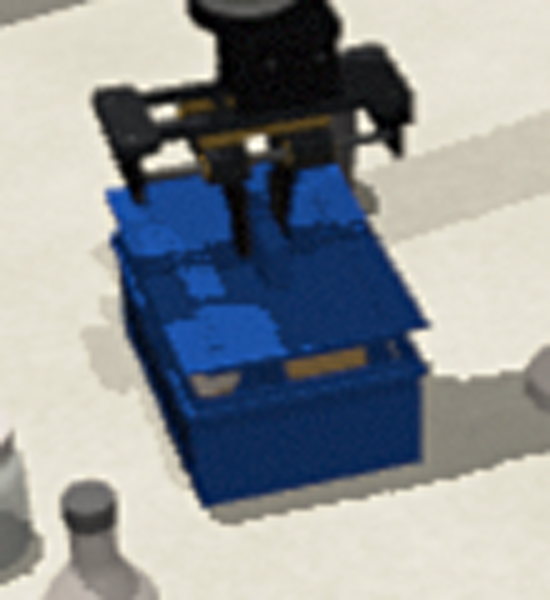

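View pics/wrist9.png

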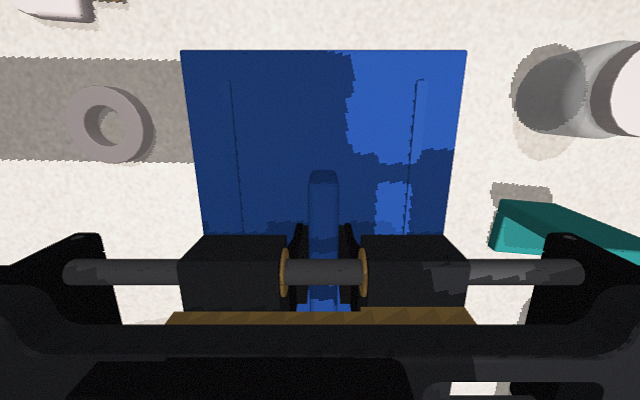

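Call:
arm_command:
  commands:
    - [[0,0,0,0,0,0.003,0],[0,0,0,0,0,0.003,0],[0,0,0,0,0,0.003,0],[0,0,0,0,0,0.003,0],[0,0,0,0,0,0,0]]

```text
time: 15.58
ee_pos: [0.5299, -0.2306, 0.1137]
eef_rot: [0.993, -0.121, -0.0, -0.0]
ft_force: [0.3, 0.3, -2.0]
width: 0.0154
```

Call:
arm_command:
  commands:
    - [[0,0,0,0,0,0.002,0],[0,0,0,0,0,0.002,0],[0,0,0,0,0,0,0]]

```text
time: 15.95
ee_pos: [0.5299, -0.2307, 0.1099]
eef_rot: [0.993, -0.121, -0.0, -0.0]
ft_force: [-0.6, -0.8, -2.0]
width: 0.0159
```

Call:
arm_command:
  commands:
    - [[0,0,0,0,0,0.002,0],[0,0,0,0,0,0.002,0],[0,0,0,0,0,0,0]]

```text
time: 16.32
ee_pos: [0.5299, -0.2307, 0.1058]
eef_rot: [0.993, -0.121, -0.0, -0.0]
ft_force: [0.1, -0.0, -2.7]
width: 0.0159
```

Call:
arm_command:
  commands:
    - [[0,0,0,0,0,0.002,0],[0,0,0,0,0,0.002,0],[0,0,0,0,0,0.001,0],[0,0,0,0,0,0,0]]

```text
time: 16.82
ee_pos: [0.5301, -0.2307, 0.101]
eef_rot: [0.993, -0.121, 0.0, 0.0]
ft_force: [0.0, 0.4, -3.3]
width: 0.0156
```

Call:
arm_command:
  commands:
    - [[0,0,0,0,0,0.001,0],[0,0,0,0,0,0.001,0],[0,0,0,0,0,0,0]]

```text
time: 17.2
ee_pos: [0.5301, -0.2307, 0.1009]
eef_rot: [0.993, -0.121, 0.0, 0.0]
ft_force: [-9.8, 2.8, 16.3]
width: 0.0157
```

The lid is home: the downward stop is at TCP z 0.101, as predicted, with 16 N. I'll relax the press, release and lift.

Call:
arm_command:
  commands:
    - [[0,0,0,0,0,-0.001,0],[0,0,0,0,0,0,0],[0,0,0,0,0,0,60],[0,0,0,0,0,0,60],[0,0,0,0,0,0,60],[0,0,0,0,0,0,60],[0,0,0,0,0,0,60],[0,0,0,0,0,-0.015,60],[0,0,0,0,0,-0.03,60],[0,0,0,0,0,-0.04,60],[0,0,0,0,0,-0.04,60],[0,0,0,0,0,0,60]]

```text
time: 18.7
ee_pos: [0.5318, -0.231, 0.2296]
eef_rot: [0.993, -0.121, 0.003, 0.001]
ft_force: [0.4, -0.9, -1.9]
width: 0.0522
```

Call:
arm_command:
  commands:
    - [[0,0,0,0,-0.03,0,60],[0,0,0,0,-0.045,0,60],[0,0,0,0,-0.045,0,60],[0,0,0,0,-0.045,0,60],[0,0,0,0,-0.045,0,60],[0,0,0,0,-0.045,0,60],[0,0,0,0,-0.03,0,60],[0,0,0,0,0,0,60]]

```text
time: 19.7
ee_pos: [0.5982, 0.0492, 0.225]
eef_rot: [0.993, -0.119, -0.0, -0.001]
ft_force: [-0.7, -0.8, 0.1]
width: 0.0522
```

```bash
python3 - <<'E'
from h import *
s=read_state();print(s["ee_pos"],s["width"],s["ft_force"],s["time"])
for n in("scene","top"):
    c=camera(n);f=c["frame"]
    cv2.imwrite(f"pics/{n}10.png",f[:,:,::-1])
    b=(335,170,445,260) if n=="top" else(250,140,330,215)
    A=cv2.resize(f[b[1]:b[3],b[0]:b[2],::-1],None,fx=7,fy=7,interpolation=cv2.INTER_CUBIC).copy()
    P=proj(c,[np.r_[tubpt(x/1000,y/1000),z] for x,y,z in[(-79,-111,.086),(79,-111,.086),(79,111,.086),(-79,111,.086)]])
    cv2.polylines(A,[((P-[b[0],b[1]]+.5)*7).astype(int)],True,(0,255,0),1)
    cv2.imwrite(f"pics/{n}10c.png",A)
    if n=="top":print(rect(c,b,.086)[0])
E
```

```text
[0.59818469 0.04921373 0.22502489] 0.052182211279581336 [-0.69459907 -0.82379245  0.07575735] 19.7
((529.4868774414062, -231.2064971923828), (220.1849365234375, 156.180419921875), 76.24748992919922)
```

View pics/scene10c.png

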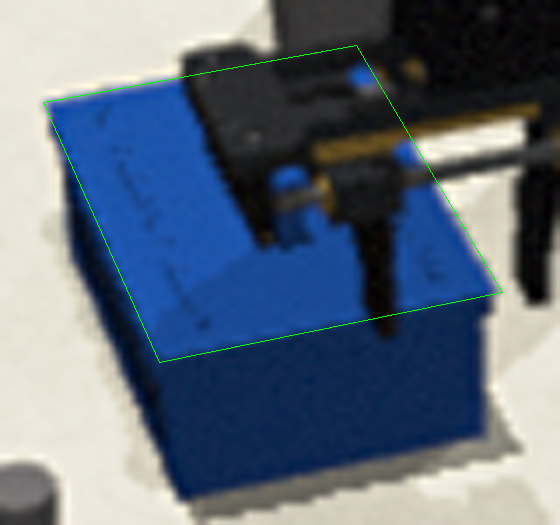

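View pics/top10c.png

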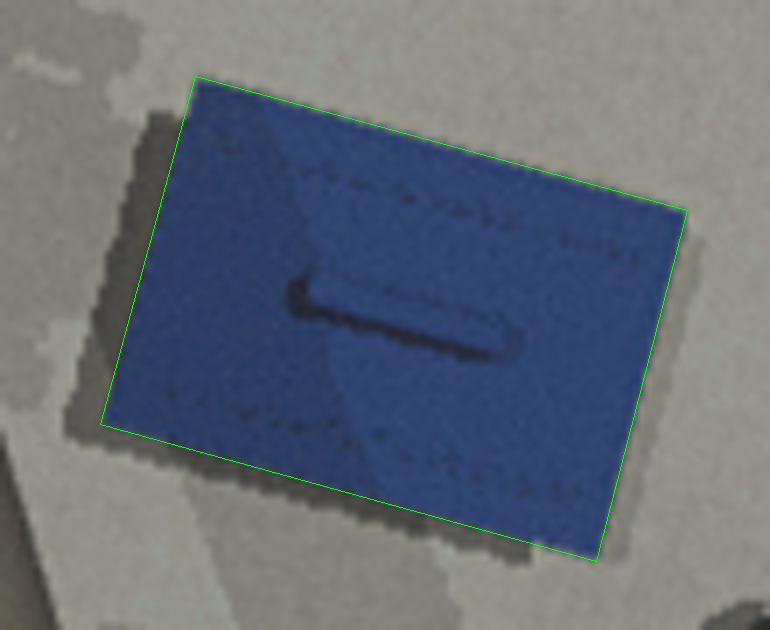

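View pics/scene10.png

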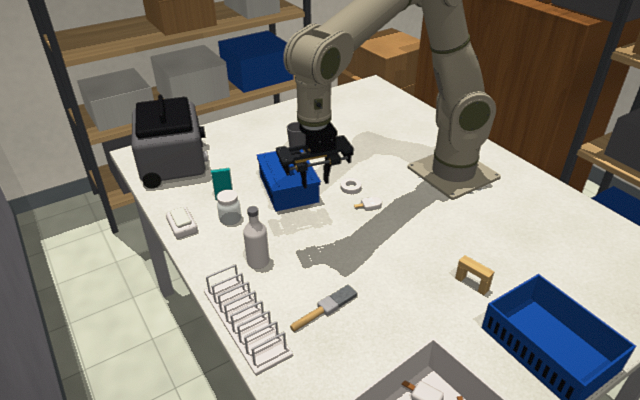

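```bash
python3 -c "
from bench import close_job;print(close_job())"
```

```text
the job is handed in; nothing more can be done
None
```

The upright angle block is tipped onto the low one, the lid is on the tub, and I handed the job in at 19.7 s of the 61 s allowed.

- **Blocks:** With the fingers closed above the rim, I pushed the tall block over until it fell. Predicted outlines matched in both views. Its long leg is level, with the top 55 mm above the tub floor. Its toe stands about 15–17 mm from where the low block's floor leg ended before the tip, so the two are hooked closed to within about 2 mm.
- **Lid:** I gripped it by the fin and lowered it. It met no side force until the stop at the predicted seated height, where I pressed with about 16 N and then released. The flange outline at the seated height matches the top view on all four sides. In the scene view the gripper hid part of the far corner, but the visible edges agree.
- **Everything else:** Both lollies were in the tub at the last look before the lid went on. By eye, nothing else on the table has moved, and the turquoise look-alike was not touched.
- **Disagreements:** The cameras differed by 1–3 mm on the lid and tub positions, which the lid's play absorbed. An early scene-view measurement of the tub's outline was unusable because it included the tub's sides, so I dropped it.

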